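# Pin a spacer pack to the hidden sliding nut of a camera rail

## Task

Line up the holes of the three loose spacers lying on the camera rail, take the tapered pin from its holder and pass it down through all three spacers into the hole of the sliding nut below, until its flange lies flush on the top spacer. The nut may stand anywhere along its slot under the pack, so press lightly, feel for its hole by shifting pin and pack along the rail, and never push the pin with more than 35 N. Leave the other tools and parts on the bench where they are, and let go of the pin at the end.

Things in the scene. Friction and masses are not known exactly. Their poses are not given: they have to be found in the camera images.
- rail: Fixed dark metal rail, 74 x 170 x 48 mm. Origin: centre of its underside; x across, y along the rail, z up. Cheeks along both sides stand 46 mm apart inside, tops at z = 48 mm; the ends are open. The floor between them is at z = 26 mm, 4 mm thick, with a slot on its centre line, 16 mm wide, y from -23 to +23 mm. Under the slot lies a steel nut bar.
- slot_mid (a point): Middle of the floor slot at floor height (rail x = y = 0, z = 26 mm). The nut bar under it has its top 4 mm and its underside 18 mm lower, and one upright 14 mm through hole on the centre line, somewhere from y = -15 to +15 mm: different each time, unmeasured. A clip holds the nut against about 18 N along y. 4 mm of air below the nut, then the bottom plate.
- spacer_low: The lowest of three alike metal spacers stacked loose between the rail's cheeks, 44 (x, across the rail) x 56 (y, along it) x 8 mm thick, 14 mm through hole in the middle. Origin: centre of its underside, on the hole's axis. 1 mm play to each cheek; slides along the rail; starts up to 14 mm out of line with the others and 7 mm from mid-rail. Pack top: 50 mm above the rail's underside. 70 g.
- spacer_mid: The middle one of three alike metal spacers stacked loose between the rail's cheeks, 44 (x, across the rail) x 56 (y, along it) x 8 mm thick, 14 mm through hole in the middle. Origin: centre of its underside, on the hole's axis. 1 mm play to each cheek; slides along the rail; starts up to 14 mm out of line with the others and 7 mm from mid-rail. Pack top: 50 mm above the rail's underside. 70 g.
- spacer_top: The top one of three alike metal spacers stacked loose between the rail's cheeks, 44 (x, across the rail) x 56 (y, along it) x 8 mm thick, 14 mm through hole in the middle. Origin: centre of its underside, on the hole's axis. 1 mm play to each cheek; slides along the rail; starts up to 14 mm out of line with the others and 7 mm from mid-rail. Pack top: 50 mm above the rail's underside. 70 g.
- pin: Loose steel pin, 76 mm long, tip down in the holder. Origin: centre of its flat tip (7 mm diameter); z along the pin to the head. Tapers from 7 to 12 mm diameter over the first 14 mm, then 12 mm thick up to 44 mm, the underside of a 24 mm flange 4 mm thick; above it a square grip 18 x 18 mm (its x, y), from 48 to 76 mm. About 90 g. Fully home, the tip is 6 mm above the rail's underside.
- holder: Fixed grey block, 60 x 60 x 48 mm, origin at the centre of its underside, with one upright 14 mm hole in the middle in which the pin stands; the pin's flange rests on its top. Stands to the left or right of the rail.
- lens_ring: Black lens mount ring, 73 mm across, 29 mm high, lying flat; origin at the centre of its underside. Bystander, stands on the other side of the rail from the holder.
- screwdriver: Screwdriver with orange and black handle, 181 mm long, 21 mm high, lying in front of the rail; origin under its middle, length along y. Bystander.
- magnifier: Round loupe with black handle, 127 mm long, 12 mm high, lying flat; origin under its middle, length along y. Bystander.
- tape_roll: Roll of cloth tape, 96 mm across, 19 mm high, lying flat to the left of the rail; origin at the centre of its underside. Bystander.
- strap_key: Flat black pin spanner, 105 mm long, 9 mm high, lying flat; origin under its middle, length along y. Bystander.

How it is judged:
By the outcome, as a careful person would: the job done as asked, in the order asked, and still so for the second after the job is handed in, with the robot touching nothing.
It also fails if it takes over 67 s, if anything falls off the work surface, if the arm or the gripper's body presses on something with over 40 N, if the wrist force passes 120 N, or if a joint passes its speed limit or range.

## Robot

A 6-joint arm with a two-finger parallel gripper is mounted at the origin on a cart in front of the work surface, level with it; the furniture and walls round the work are solid. World frame = base frame: x ahead of the robot, y to its left, z up, the work surface at z = 0. Lengths are in m, angles in degrees, forces in N, time in s.
With the tool pointing down it reaches from about 0.325 to 0.85 m from the base axis. Payload 15.5 kg.
Tool frame: the origin (TCP) lies at the very end of the fingers, on their centre line; the grasp point (between the pads) lies arm.grip_depth behind it (arm.grip_depth is the distance from the TCP to the grasp point, in m); z points along the fingers, y is the line along which they close (so a half turn about z gives the same grasp; the last joint's range is limited). The gripper opens to 91 mm and grips with 3 to 60 N. Pads are 32 mm wide; open, the fingers measure 118 mm over their backs; the gripper's body (76 mm by 178 mm) begins 60 mm behind the grasp point.
Start: joints at [58.012, 28.281, 77.091, -0, 74.628, -5.472], TCP at [0.279, 0.559, 0.181] pointing down, gripper open.
Joint ranges: [-166.48, 166.48], [-47.26, 123.95], [12.59, 153.08], [-70.14, 250.14], [6.76, 159.57], [-176.63, 176.63]. Speed limits (degrees/s): [108.29, 108.29, 147.25, 172.46, 172.46, 172.46].

## Interface

Orientations are given as a 3x3 rotation matrix whose columns are the frame's x, y, z axes.
In Python, from rig import arm gives the robot as it stands. Calls block until the motion is done:
- arm.move_to(position, orientation): joint-space move of the TCP to a pose.
- arm.move_l(position, orientation=None, feed=0.15): straight line of the TCP; orientation=None keeps the orientation; feed is the mean speed in m/s.
- arm.move_joints(angles): joint-space move.
- arm.grip(opening): finger opening in m; the grip force is fixed at half the most; returns when the fingers have stopped.
- arm.sleep(seconds).
- arm.solve_ik(position, orientation): joint angles nearest the present ones, or None.
- arm.snapshot(name): name is "scene" or "top" or "wrist"; returns the picture (420x560x3 uint8, red, green, blue); there is no depth.
- arm.get_calibration(name): a dict with "intrinsics" (3x3 intrinsics, pixels), "cam_to_world" (4x4, takes a point from camera to world coordinates). Camera axes: x right, y down, z forward; pixel columns grow to the right and rows downward; lengths in m; the calibration is good to about 2 mm. A picture is of the moment at which its call begins: read the wrist's pose just before it. get_calibration takes no time and is no camera call; for the wrist camera it gives the pose at the moment of the call.
A pose or a line that the arm cannot do raises arm.Unreachable and nothing moves.
- arm.sign_off(): hands the job in; it is judged then, once.
Readings, each from a call of its own:
- arm.current_t(): time.
- arm.current_joint_positions(): joint angles.
- arm.current_dq(): joint speeds.
- arm.current_tau(): joint torques, N m.
- arm.current_ee_pos(): TCP position.
- arm.current_tool_rot(): TCP orientation.
- arm.current_force(): force on the tool from outside, world axes, zero at the start.
- arm.current_torque(): the same for the moment, N m.
- arm.current_width(): finger opening in m.
- arm.current_grasp_force(): force on a finger pad.
Only numpy, scipy, OpenCV 4.12 (cv2) and the standard library are available. Lean on these libraries where they do the work, as an engineer would, in place of code of your own. Each camera call takes 0.05 s, during which the arm holds its last target. There are 200 camera calls.

## Working session

There is one attempt and no reset: what is moved stays moved. The work goes in short steps, each a Python script; the robot and the scene stay as the last script left them, time stands still between calls to the robot, and variables do not carry over. Pictures are saved under pics/ and viewed, at most 10 in all, crops included, and the job is handed in when it is done.

```bash
ls; mkdir -p pics; python3 - <<'E'
from rig import arm
import cv2,numpy as np
a=arm.snapshot("scene");b=arm.snapshot("top")
cv2.imwrite("pics/s.png",a[:,:,::-1]);cv2.imwrite("pics/t.png",b[:,:,::-1])
for n in("scene","top","wrist"):
  c=arm.get_calibration(n);print(n,np.round(c["intrinsics"],1).tolist(),np.round(c["cam_to_world"],3).tolist())
print(arm.grip_depth,arm.current_t(),arm.current_tool_rot())
E
```

```text
pics
scene [[489.2, 0.0, 286.8], [0.0, 489.2, 209.5], [0.0, 0.0, 1.0]] [[0.759, -0.366, 0.538, 0.025], [-0.651, -0.416, 0.635, -0.509], [-0.008, -0.832, -0.554, 0.524], [0.0, 0.0, 0.0, 1.0]]
top [[524.0, 0.0, 287.4], [0.0, 524.0, 209.0], [0.0, 0.0, 1.0]] [[0.025, -0.998, 0.055, 0.448], [-1.0, -0.025, -0.006, 0.028], [0.008, -0.055, -0.998, 1.108], [0.0, 0.0, 0.0, 1.0]]
wrist [[320.4, 0.0, 277.6], [0.0, 320.4, 211.8], [0.0, 0.0, 1.0]] [[0.448, 0.864, 0.231, 0.214], [0.894, -0.432, -0.117, 0.592], [-0.001, 0.259, -0.966, 0.384], [0.0, 0.0, 0.0, 1.0]]
0.0188 0.1 [[-8.94803884e-01  4.46459034e-01 -5.82439654e-04]
 [ 4.46459402e-01  8.94803402e-01 -9.34894548e-04]
 [ 1.03776867e-04 -1.09658293e-03 -9.99999393e-01]]
```

View pics/t.png

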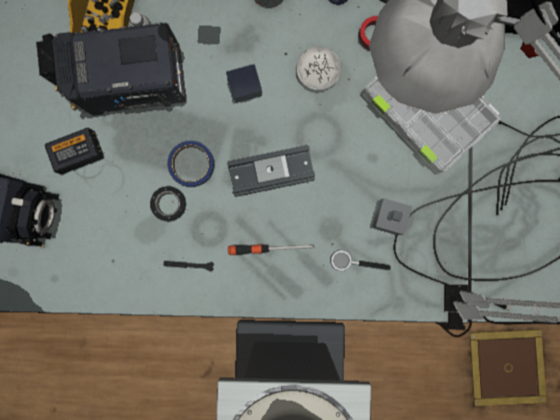

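View pics/s.png

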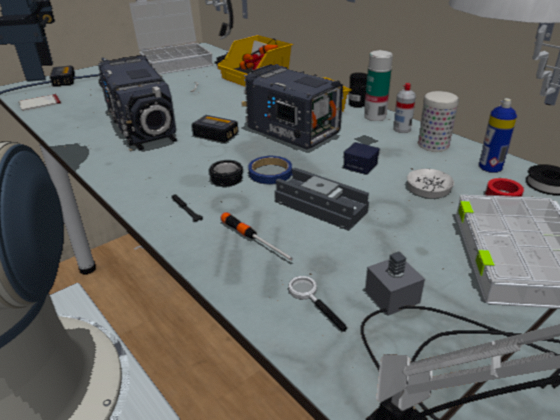

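The top view shows the rail at about px (272,171) and the holder with the pin at (391,216), to the right of the rail. The lens ring, loupe, driver and spanner are all clear of both. I'll get rough positions from the top view, then look from close up with the wrist camera.

```bash
cat > h.py <<'E'
from rig import arm
import cv2,numpy as np
def ray(cal,uv,z):
    K=cal["intrinsics"];T=np.array(cal["cam_to_world"])
    d=T[:3,:3]@np.linalg.solve(K,[uv[0],uv[1],1.]);o=T[:3,3]
    return o+d*(z-o[2])/d[2]
def rot(yaw): # tool down, tool y along direction yaw (deg) in world xy
    a=np.radians(yaw);y=np.array([np.cos(a),np.sin(a),0]);z=np.array([0,0,-1.]);return np.c_[np.cross(y,z),y,z]
def shot(n,f):
    c=arm.get_calibration(n);im=arm.snapshot(n)[:,:,::-1].copy();cv2.imwrite("pics/"+f+".png",im);np.savez("pics/"+f+".npz",K=c["intrinsics"],T=c["cam_to_world"]);return im
def cal(f):
    d=np.load("pics/"+f+".npz");return dict(intrinsics=d["K"],cam_to_world=d["T"])
E
python3 - <<'E'
from h import *
c=arm.get_calibration("top")
for n,p,z in(("railL",(232,178),.048),("railR",(313,163),.048),("rail",(272,171),.048),("holder",(391,216),.048)):
    print(n,ray(c,p,z).round(3))
r=ray(c,(272,171),.048);h=ray(c,(391,216),.048)
a=ray(c,(232,178),.048);b=ray(c,(313,163),.048);yaw=np.degrees(np.arctan2(*(a-b)[1::-1]));print(yaw)
for f,p,y in(("wr",r,yaw),("wh",h,yaw)):
    R=rot(yaw);print(R[:,0]);arm.move_to([p[0],p[1],.17],R);print(arm.current_t(),arm.current_joint_positions())
    shot("wrist",f)
a=cv2.imread("pics/wr.png");b=cv2.imread("pics/wh.png")
cv2.imwrite("pics/both.png",cv2.resize(np.vstack([a,b]),(400,600)))
E
```

```text
railL [0.567 0.136 0.048]
railR [ 0.602 -0.028  0.048]
rail [0.583 0.055 0.048]
holder [ 0.498 -0.189  0.048]
102.04050679885061
[-0.97800037 -0.20860317 -0.        ]
2.2167 [-4.06433511e-01  2.57470161e+01  8.35995356e+01  8.21603047e-03
  7.06546598e+01 -1.02474730e+02]
[-0.97800037 -0.20860317 -0.        ]
3.275 [-2.70801590e+01  2.15530554e+01  9.09497410e+01  2.23763336e-02
  6.74867008e+01 -1.29156677e+02]
```

View pics/wr.png

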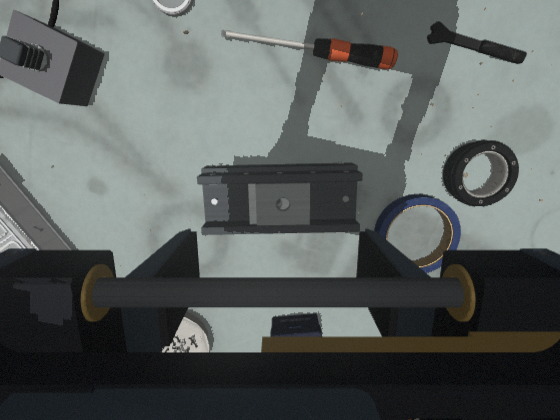

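View pics/wh.png

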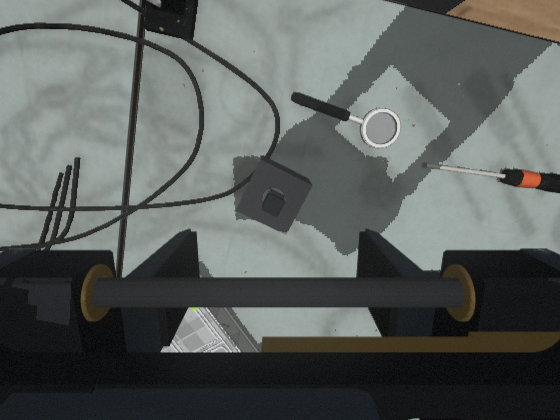

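The rail spans about px (198–362, 163–235), with the pack near (280,204). The holder is at about (273,192), with the pin's square grip at about (272,203). I'll zoom in on both in one picture.

```bash
python3 - <<'E'
from h import *
a=cv2.imread("pics/wr.png")[155:245,190:370];b=cv2.imread("pics/wh.png")[145:245,222:322]
a=cv2.resize(a,None,fx=4.4,fy=4.4,interpolation=3)[:,:792];b=cv2.resize(b,None,fx=2,fy=2,interpolation=3)
g=np.clip(a*1.6,0,255).astype(np.uint8)
c=np.zeros((600,792,3),np.uint8);c[:396]=g;c[398:598,:200]=np.clip(b*1.6,0,255)
cv2.imwrite("pics/z.png",c)
E
```

```text
(no output)
```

View pics/z.png

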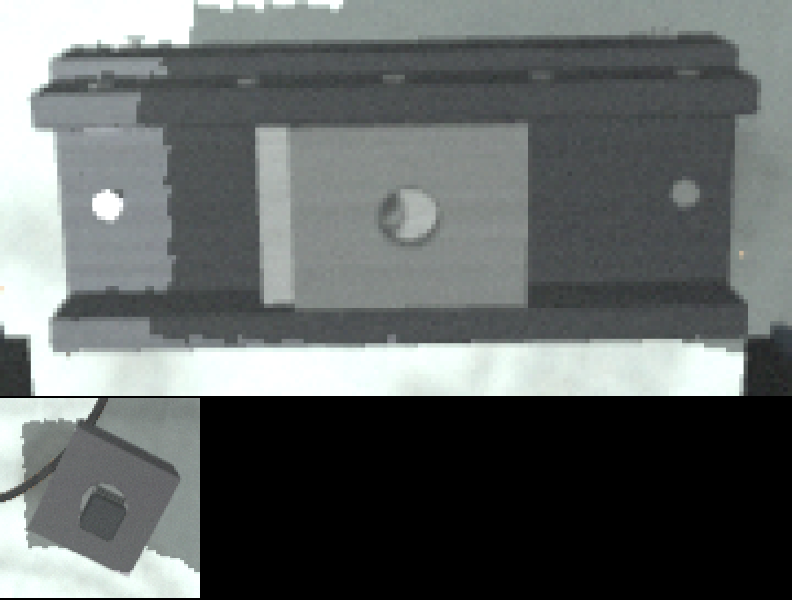

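The zoom shows the rail's top-face corners, the pack and the pin's dark grip square clearly. Three spacers are offset, with the top one spanning zoom px 292–528. I'll convert these to world positions and check them against the given sizes.

```bash
python3 - <<'E'
from h import *
cw,ch=cal("wr"),cal("wh")
P=lambda x,y:(190+x/4.4-.4,155+y/4.4-.4)
C=[ray(cw,P(*p),.048) for p in((32,90),(757,75),(747,340),(50,348))]
C=np.array(C);print(C.round(4));print([np.linalg.norm(C[i]-C[(i+1)%4]).round(4) for i in range(4)],C.mean(0))
u=(C[0]+C[3]-C[1]-C[2]);print("yaw",np.degrees(np.arctan2(u[1],u[0])))
S=np.array([ray(cw,P(*p),.050) for p in((292,124),(528,124),(528,308),(292,308))]);print("top spacer",S.mean(0),[np.linalg.norm(S[i]-S[(i+1)%4]).round(4) for i in range(4)])
print("hole",ray(cw,P(408,214),.05), "low-edge",ray(cw,P(258,215),.034))
Q=lambda x,y:(222+x/2-.25,145+y/2-.25)
H=np.array([ray(ch,Q(*p),.048) for p in((85,32),(180,78),(130,176),(28,130))]);print("holder",H.mean(0),[np.linalg.norm(H[i]-H[(i+1)%4]).round(4) for i in range(4)])
for i in range(2):
  d=H[i+1]-H[i];print("hyaw",np.degrees(np.arctan2(d[1],d[0])))
im=cv2.imread("pics/wh.png");g=im.sum(2)/3.;print(g[190:215,258:288].round().astype(int))
E
```

```text
[[ 0.5764 -0.0299  0.048 ]
 [ 0.5382  0.1336  0.048 ]
 [ 0.6009  0.1489  0.048 ]
 [ 0.638  -0.0165  0.048 ]]
[np.float64(0.1679), np.float64(0.0646), np.float64(0.1696), np.float64(0.0631)] [0.58838128 0.05904587 0.048     ]
yaw -77.1000174746449
top spacer [0.58750264 0.06216319 0.05      ] [np.float64(0.0547), np.float64(0.0447), np.float64(0.0567), np.float64(0.0447)]
hole [0.58674698 0.06151469 0.05      ] low-edge [0.59839459 0.02629483 0.034     ]
holder [ 0.49796523 -0.19083554  0.048     ] [np.float64(0.0539), np.float64(0.0588), np.float64(0.0595), np.float64(0.0595)]
hyaw 76.17194962989934
hyaw -13.513999042833785
[[67 67 66 66 67 68 66 63 80 87 76 79 61 50 50 56 61 78 87 86 87 86 73 63
  63 65 65 64 64 68]
 [66 66 64 65 65 66 62 75 84 87 65 71 56 47 55 45 54 63 64 76 87 89 88 79
  61 63 67 66 64 66]
 [67 66 67 65 66 63 73 83 86 80 62 56 52 57 51 48 54 48 55 63 65 78 89 88
  83 63 65 64 65 63]
 [66 67 66 65 65 73 84 84 86 59 47 46 42 43 50 59 52 48 54 48 52 60 62 79
  89 76 65 65 64 65]
 [66 66 66 67 64 84 89 87 79 43 44 46 45 46 45 45 43 51 55 50 56 49 54 60
  62 71 66 63 
[... 1207 characters left out ...]
0 53 54 51 48
  53 64 67 64 64 64]
 [66 64 67 60 54 53 51 55 53 52 53 53 54 51 55 54 51 52 53 51 52 52 47 50
  62 64 67 64 66 65]
 [66 66 67 65 50 49 52 55 52 51 53 52 52 51 55 53 54 53 51 54 53 54 50 54
  65 65 65 64 66 62]
 [67 68 66 65 63 52 52 54 52 55 51 54 52 51 53 52 48 56 51 52 52 51 50 63
  66 64 64 66 66 65]
 [67 68 67 66 69 65 63 52 52 50 54 50 52 51 52 49 52 55 54 52 52 49 55 64
  64 65 66 63 66 66]
 [70 68 68 65 66 67 68 63 63 61 54 51 52 54 51 53 53 53 50 52 49 50 63 66
  65 64 63 66 64 63]
 [68 67 67 67 66 67 66 66 67 64 62 59 49 49 53 54 49 52 52 51 50 53 67 65
  67 68 64 65 66 66]
 [68 68 65 64 65 66 64 67 67 68 66 64 62 57 50 47 51 54 51 51 49 66 67 68
  65 66 66 65 67 64]]
```

```bash
python3 - <<'E'
from h import *
ch=cal("wh")
p=np.array([(266.5,193.3),(284.8,200.3),(279,216),(261.7,210)])
H=np.array([ray(ch,q,.080) for q in p]);print(H.mean(0),[np.linalg.norm(H[i]-H[(i+1)%4]).round(4) for i in range(4)])
for i in range(4):
  d=H[(i+1)%4]-H[i];print(np.degrees(np.arctan2(d[1],d[0]))%90)
for yaw in(76,-104,166,-14):
  arm_q=arm.solve_ik([.497,-.190,.06],rot(yaw));print(yaw,arm_q)
for yaw in(103,-77,13,-167):
  print(yaw,arm.solve_ik([.587,.060,.06],rot(yaw)))
E
```

```text
[ 0.49847838 -0.19199247  0.08      ] [np.float64(0.0184), np.float64(0.0163), np.float64(0.0174), np.float64(0.0168)]
80.5863758680209
82.45992843540965
82.14736247402053
85.75604275475578
76 [-2.73529275e+01  2.98543061e+01  9.79155873e+01 -2.54444375e-14
  5.22301066e+01 -1.03352927e+02]
-104 [-2.73529275e+01  2.98543061e+01  9.79155873e+01 -2.54444375e-14
  5.22301066e+01  7.66470725e+01]
166 [-2.73529275e+01  2.98543061e+01  9.79155873e+01 -2.54444375e-14
  5.22301066e+01  1.66647073e+02]
-14 [-2.73529275e+01  2.98543061e+01  9.79155873e+01 -2.54444375e-14
  5.22301066e+01 -1.33529275e+01]
103 [ 3.90417640e-02  3.35016690e+01  8.95989611e+01 -2.54444375e-14
  5.68993700e+01 -1.02960958e+02]
-77 [ 3.90417640e-02  3.35016690e+01  8.95989611e+01 -2.54444375e-14
  5.68993700e+01  7.70390418e+01]
13 [ 3.90417640e-02  3.35016690e+01  8.95989611e+01 -2.54444375e-14
  5.68993700e+01 -1.29609582e+01]
-167 [ 3.90417640e-02  3.35016690e+01  8.95989611e+01 -2.54444375e-14
  5.68993700e+01  1.67039042e+02]
```

The pin is at (0.4985, -0.192), which agrees with the holder centre, and its yaw is about 82°. Next I'll square up the pack by closing the fingers along the rail inside the channel.

```bash
cat >> h.py <<'E'
YAW=102.9
RC=np.array([.5881,.0594])
ey=np.array([np.cos(np.radians(YAW)),np.sin(np.radians(YAW))]); ex=np.array([ey[1],-ey[0]])
def st(t=""): print(t,round(arm.current_t(),2),np.round(arm.current_ee_pos(),4),np.round(arm.current_force(),1),round(arm.current_width(),4),round(arm.current_grasp_force(),1))
E
python3 - <<'E'
from h import *
R=rot(YAW)
arm.move_to([*RC,.11],R);st()
arm.move_l([*RC,.06],feed=.2);st()
arm.move_l([*RC,.0295],feed=.06);st()
arm.grip(.050);st("closed")
arm.grip(.075);st("open")
arm.move_l([*RC,.13],feed=.25);st()
shot("wrist","wa")
a=cv2.imread("pics/wa.png")
cv2.imwrite("pics/za.png",cv2.resize(a[130:290,170:390],None,fx=3.6,fy=3.6,interpolation=3))
E
```

```text
4.38 [0.5881 0.0587 0.1103] [ 0.1 -0.   0.4] 0.091 0.0
 4.78 [0.5879 0.0584 0.0603] [-0.2 -0.1  0.6] 0.091 0.0
 5.43 [0.5881 0.0594 0.0294] [ 0.8  0.2 -0.6] 0.0915 0.0
closed 6.21 [0.5881 0.0594 0.0295] [-0.1 -0.2 -1.1] 0.0499 0.0
open 6.78 [0.5881 0.0594 0.0295] [ 0.  -0.8 -0.1] 0.0752 0.0
 7.33 [0.5882 0.0594 0.1306] [-0.1 -0.2 -0.3] 0.0751 0.0
```

View pics/za.png

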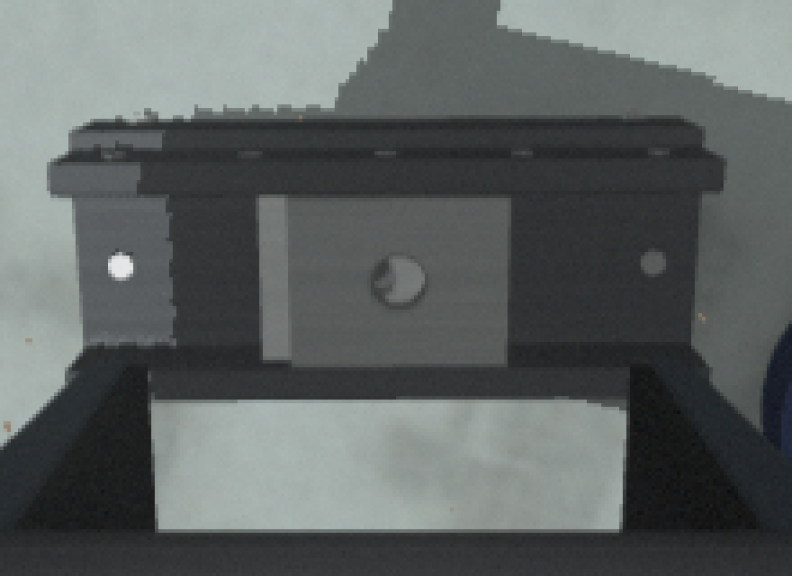

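The fingers closed to 50 mm with no contact force, and the picture still shows the lower spacer sticking out by about 8 mm (zoom px 258–290). The fingers must have missed the pack. I'll repeat the squeeze and look at it while closed.

```bash
python3 - <<'E'
from h import *
cw=cal("wa");P=lambda x,y:(170+x/3.6-.36,130+y/3.6-.36)
S=np.array([ray(cw,P(*p),.050) for p in((289,195),(511,195),(508,366),(289,366))]);print("top spacer",S.mean(0),[np.linalg.norm(S[i]-S[(i+1)%4]).round(4) for i in range(4)],(S.mean(0)[:2]-RC)@ey)
arm.move_l([*RC,.0295],feed=.15);st()
arm.grip(.054);st("closed");arm.sleep(.2);st()
a=shot("scene","sc");b=shot("wrist","wc")
x=cv2.resize(a[150:240,260:380],None,fx=4.5,fy=4.5,interpolation=3)[:,:540];y=cv2.resize(b[150:310,170:390],None,fx=1.15,fy=1.15)
c=np.zeros((600,560,3),np.uint8);c[:x.shape[0],:x.shape[1]]=x;c[410:410+y.shape[0],:y.shape[1]]=y
cv2.imwrite("pics/zc.png",np.clip(c*1.4,0,255).astype(np.uint8))
E
```

```text
top spacer [0.58737176 0.06213665 0.05      ] [np.float64(0.0553), np.float64(0.0449), np.float64(0.0568), np.float64(0.0449)] 0.0028301592267585144
 8.2 [0.5884 0.0594 0.0299] [0.7 1.  0.8] 0.0747 0.0
closed 8.72 [0.5881 0.0594 0.0296] [-0.3  0.3 -0.4] 0.054 0.0
 8.93 [0.5881 0.0594 0.0295] [ 0.3  0.2 -0.3] 0.0541 0.0
```

View pics/zc.png

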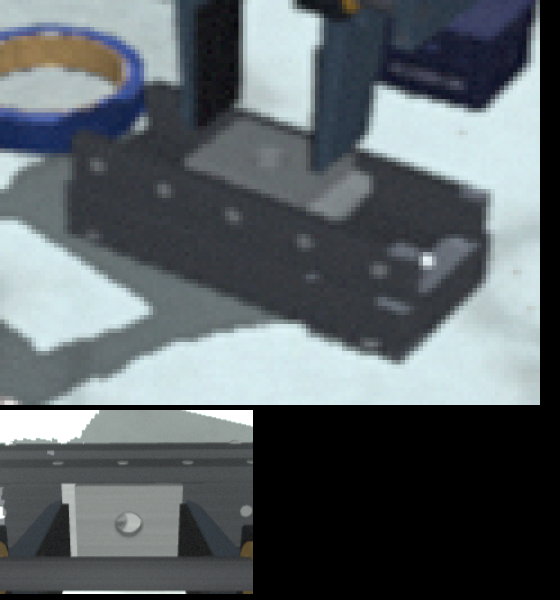

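```bash
python3 - <<'E'
from h import *
def proj(c,p):
    T=np.linalg.inv(np.array(c["cam_to_world"]));q=T[:3,:3]@p+T[:3,3];q=c["intrinsics"]@q;return q[:2]/q[2]
sc,wc=cal("sc"),cal("wc")
tc=arm.current_ee_pos();R=np.array(arm.current_tool_rot());print(tc,R.round(3).tolist())
for n,o in(("tcp",(0,0,0)),("tip+y",(0,.027,0)),("tip-y",(0,-.027,0)),("tip-y bx",(.016,-.027,0)),("tip-y fx",(-.016,-.027,0))):
    p=tc+R@np.array(o);a=proj(sc,p);b=proj(wc,p)
    print(n,((a-[260,150])*4.5).round(),((b-[170,150])*1.15+[0,410]).round())
for n,o in(("c",(0,0,.05)),("y+",(0,.085,.048)),("y-",(0,-.085,.048)),("y+x+",(.032,.085,.048)),("y-x+",(.032,-.085,.048)),("y-x-",(-.032,-.085,.048)),("pack y-",(0,-.025,.05))):
    p=np.r_[RC+o[0]*ex+o[1]*ey,o[2]];print(n,((proj(sc,p)-[260,150])*4.5).round(),((proj(wc,p)-[170,150])*1.15+[0,410]).round())
E
```

```text
[0.58809527 0.0594015  0.02948107] [[-0.975, -0.223, -0.0], [-0.223, 0.975, 0.0], [0.0, 0.0, -1.0]]
tcp [267. 196.] [124. 511.]
tip+y [215. 177.] [170. 511.]
tip-y [321. 216.] [ 77. 512.]
tip-y bx [300. 233.] [ 76. 485.]
tip-y fx [341. 200.] [ 78. 537.]
c [268. 155.] [124. 525.]
y+ [107. 101.] [282. 523.]
y- [445. 222.] [-35. 524.]
y+x+ [149.  73.] [276. 577.]
y-x+ [484. 188.] [-29. 577.]
y-x- [405. 258.] [-42. 465.]
pack y- [319. 173.] [ 76. 525.]
```

The tip corners in the wrist view (gap 75 mm at 133 px) put the finger ends about 32 mm above the reported TCP. The scene view agrees, with the tips about 10 mm over the pack, so the squeeze closed on air. I'll descend further, watching the force, and squeeze again.

```bash
python3 - <<'E'
from h import *
arm.grip(.090)
arm.move_l([*RC,.006],feed=.1);st()
for z in np.arange(.004,-.0045,-.001):
    arm.move_l([*RC,z],feed=.03)
    if abs(arm.current_force()[2])>5: break
st("down")
if arm.current_force()[2]>5: arm.move_l([*RC,z+.0015],feed=.03);st("up")
arm.grip(.050);st("closed")
E
```

```text
10.12 [0.5877 0.0594 0.0057] [-1.2  0.1  0.3] 0.0902 0.0
down 12.37 [ 0.588   0.0594 -0.0041] [-0.2 -0.8 -0.1] 0.09 0.0
closed 12.98 [ 0.5881  0.0593 -0.004 ] [ 0.6 -2.   0.7] 0.056 30.0
```

```bash
python3 - <<'E'
from h import *
arm.grip(.068)
arm.move_l([*RC,.09],feed=.25);st()
a=shot("wrist","wd")
cv2.imwrite("pics/zd.png",np.clip(1.4*cv2.resize(a[150:260,170:390],None,fx=3.6,fy=3.6,interpolation=3),0,255).astype(np.uint8))
E
```

```text
13.92 [0.5883 0.0594 0.0907] [ 0.4 -0.3  0.6] 0.0683 0.0
```

View pics/zd.png

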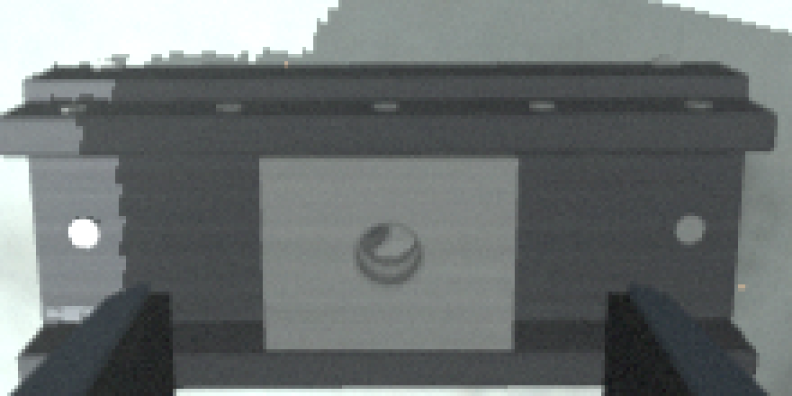

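The three spacers are now flush (zoom px 260–518) with their holes in line. The hole's centre is at about (389,253), and a dark crescent at its left hints that the nut hole lies toward -y. Now for the pin.

```bash
python3 - <<'E'
from h import *
c=cal("wd");P=lambda x,y:(170+x/3.6-.36,150+y/3.6-.36)
h=ray(c,P(389,253),.05);S=np.mean([ray(c,P(*p),.050) for p in((260,157),(518,157),(514,349),(264,349))],0)
for q in(h,S): d=q[:2]-RC;print(q.round(4),"ex",d@ex,"ey",d@ey)
p=np.array([.4985,-.1918]);R=rot(82.5)
arm.grip(.055)
arm.move_to([*p,.085],R);st()
arm.move_l([*p,.026],feed=.15);st("at pin")
arm.grip(.010);st("gripped")
E
```

```text
[0.5875 0.0595 0.05  ] ex -0.000553277438899085 ey 0.00018732823954061633
[0.588  0.0596 0.05  ] ex -5.394739920619556e-05 ey 0.00018833362081708695
 15.43 [ 0.499  -0.1911  0.0851] [ 0.7  0.2 -0.1] 0.055 0.0
at pin 15.97 [ 0.499  -0.1913  0.0263] [-0.   0.1  0. ] 0.0547 0.0
gripped 16.62 [ 0.4987 -0.1919  0.0262] [0.6 0.8 4.2] 0.0183 30.0
```

```bash
cat >> h.py <<'E'
def go(tip,s=0.,x=0.,feed=.03):  # tip height, shift along rail, across
    q=RC+ey*s+ex*x; arm.move_l([*q,tip+.0222],feed=feed)
    return np.array(arm.current_force())
def loc(f): return np.round([f[:2]@ex,f[:2]@ey,f[2]],1)
E
python3 - <<'E'
from h import *
p=[.4987,-.1919]
arm.move_l([*p,.085],feed=.2);arm.sleep(.1);st("lifted")
arm.move_to([*RC,.085],rot(YAW));st()
f0=go(.053,feed=.15)
arm.sleep(.1);f0=np.array(arm.current_force());print(loc(f0))
np.save("f0.npy",f0)
a=shot("wrist","we");b=shot("scene","se")
x=cv2.resize(b[140:235,260:380],None,fx=4.5,fy=4.5,interpolation=3);y=cv2.resize(a[150:320,170:390],None,fx=1,fy=1)
c=np.zeros((600,560,3),np.uint8);c[:x.shape[0],:x.shape[1]]=x;c[430:600,:220]=y
cv2.imwrite("pics/ze.png",np.clip(c*1.4,0,255).astype(np.uint8));st()
E
```

```text
lifted 17.16 [ 0.4981 -0.1916  0.0842] [ 0.4  0.2 -0.6] 0.0182 30.0
 18.2 [0.5878 0.0583 0.0847] [-0.3  0.3 -1. ] 0.0185 30.0
[-0.5 -0.7  0.3]
 18.65 [0.5882 0.059  0.0755] [-0.3 -0.1 -1. ] 0.0181 30.0
```

View pics/ze.png

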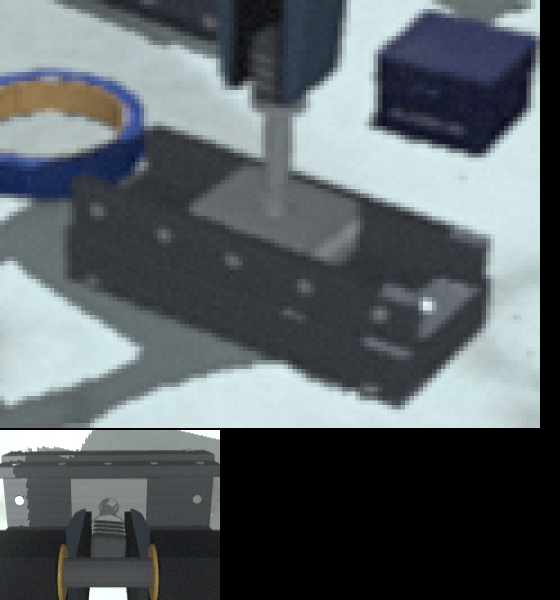

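The pin hangs straight, with its tip just over the spacer hole at scene zoom px (275,205). I'll go down step by step, watching the forces.

```bash
python3 - <<'E'
from h import *
f0=np.load("f0.npy")
for t in np.r_[np.arange(.050,.026,-.003),np.arange(.026,.0185,-.001)]:
    f=go(t,feed=.03)-f0;print(round(t*1000,1),loc(f),round(arm.current_ee_pos()[2]-.0222,4))
    if abs(f[2])>7 or np.hypot(f[0],f[1])>12: break
st()
E
```

```text
50.0 [ 1.4 -0.2 -1.1] 0.0498
47.0 [ 0.5  0.2 -1.5] 0.0468
44.0 [-0.2  0.8 -0.9] 0.0438
41.0 [ 0.2  0.9 -1.1] 0.0408
38.0 [ 0.8  0.7 -0.5] 0.0378
35.0 [0.2 0.  0.1] 0.0348
32.0 [ 0.6  0.8 -1.8] 0.0318
29.0 [ 1.3  0.2 -1.4] 0.0288
26.0 [ 0.4  0.4 -1.4] 0.0258
26.0 [ 0.4  0.7 -0.9] 0.026
25.0 [ 0.7  0.2 -1.6] 0.0249
24.0 [-0.3  0.  -0.7] 0.0239
23.0 [ 0.4  0.5 -1.8] 0.0229
22.0 [ 1.1  0.1 -1.6] 0.022
21.0 [-0.5  0.8  9.1] 0.0216
 22.4 [0.5885 0.0594 0.0438] [-1.  -0.2  9.4] 0.0183 30.0
```

The tip met the nut at z ≈ 21.7 mm, as expected. Now I'll slide toward -y under light pressure, feeling for the drop.

```bash
python3 - <<'E'
from h import *
f0=np.load("f0.npy")
for s in np.arange(-.002,-.0165,-.002):
    f=go(.0212,s,feed=.04)-f0;print(round(s*1000,1),loc(f),round(arm.current_ee_pos()[2]-.0222,4))
    if f[2]<2: break
    if f[2]>15 or np.hypot(f[0],f[1])>14: break
st()
E
```

```text
-2.0 [-0.4  3.7  5.9] 0.0216
-4.0 [0.1 3.6 2.1] 0.0213
-6.0 [1.5 4.4 2. ] 0.0212
-8.0 [0.9 3.7 3.2] 0.0212
-10.0 [1.5 3.2 2.1] 0.0211
-12.0 [0.8 4.9 1. ] 0.0211
 23.9 [0.5906 0.0478 0.0433] [-0.6  4.1  1.3] 0.0179 30.0
```

```bash
python3 - <<'E'
from h import *
f0=np.load("f0.npy")
for t in(.0207,.0200,.0193):
    f=go(t,-.012)-f0;print(t,loc(f),round(arm.current_ee_pos()[2]-.0222,4))
    if f[2]>8: break
E
```

```text
0.0207 [0.6 5.8 3.3] 0.0206
0.02 [-0.1  6.2  3. ] 0.0199
0.0193 [0.7 6.8 2.2] 0.0192
```

```bash
python3 - <<'E'
from h import *
f0=np.load("f0.npy")
for t,s in((.0193,-.011),(.0193,-.010),(.0183,-.010),(.0173,-.010),(.0163,-.010)):
    f=go(t,s)-f0;arm.sleep(.05);f=np.array(arm.current_force())-f0;print(t,s,loc(f),round(arm.current_ee_pos()[2]-.0222,4))
    if f[2]>10 or np.hypot(f[0],f[1])>14: break
E
```

```text
0.0193 -0.011 [0.2 2.3 0.3] 0.0192
0.0193 -0.01 [ 0.5  0.9 -1.7] 0.0192
0.0183 -0.01 [ 0.9  0.7 -1.5] 0.0182
0.0173 -0.01 [ 0.8  0.9 -1.7] 0.0173
0.0163 -0.01 [ 0.5  1.2 -1.6] 0.0163
```

It's in the nut hole. I'll keep going down, yielding sideways to any side force.

```bash
python3 - <<'E'
from h import *
f0=np.load("f0.npy");s,x=-.010,0.
for t in np.r_[np.arange(.0148,.0075,-.0015),np.arange(.0072,.0035,-.0004)]:
    f=go(t,s,x)-f0;l=loc(f);print(round(t*1000,1),round(s*1e3,1),round(x*1e3,1),l,round(arm.current_ee_pos()[2]-.0222,4))
    if l[2]>9 or np.hypot(l[0],l[1])>14: break
    if abs(l[1])>2.5: s+=np.clip(l[1]*1.2e-4,-8e-4,8e-4)
    if abs(l[0])>2.5: x+=np.clip(l[0]*1.2e-4,-8e-4,8e-4)
st()
E
```

```text
14.8 -10.0 0.0 [ 0.7  3.2 -1.5] 0.0147
13.3 -9.6 0.0 [ 1.   1.3 -0.9] 0.0132
11.8 -9.6 0.0 [ 0.6  2.9 -0.5] 0.0117
10.3 -9.3 0.0 [2.6 2.4 0. ] 0.0103
8.8 -9.3 0.3 [1.1 4.3 1.9] 0.0087
7.2 -8.8 0.3 [ 1.6  2.  -0.6] 0.007
6.8 -8.8 0.3 [1.8 2.5 0.1] 0.0067
6.4 -8.8 0.3 [1.4 2.4 1.2] 0.0064
6.0 -8.8 0.3 [0.6 3.3 3.7] 0.0061
5.6 -8.4 0.3 [-0.9  1.1  9.1] 0.006
 28.65 [0.5905 0.0511 0.0282] [-1.4  0.1  9.3] 0.018 30.0
```

The tip reads 6.0 mm with about 9 N of flange contact, so the pin is home. I'll release, back off, and check.

```bash
python3 - <<'E'
from h import *
arm.grip(.045);st("released")
p=np.array(arm.current_ee_pos());arm.move_l([p[0],p[1],.13],feed=.2);st()
a=shot("wrist","wf");b=shot("scene","sf")
x=cv2.resize(b[140:230,260:380],None,fx=4,fy=4,interpolation=3);y=cv2.resize(a[150:260,180:380],None,fx=2,fy=2)
c=np.zeros((590,480,3),np.uint8);c[:360]=x;c[365:585,:400]=y
cv2.imwrite("pics/zf.png",np.clip(c*1.4,0,255).astype(np.uint8))
E
```

```text
released 29.25 [0.5902 0.0513 0.0277] [-0.3 -0.6 -0.6] 0.0453 0.0
 29.91 [0.5897 0.0513 0.1292] [-0.2 -0.2 -0.3] 0.045 0.0
```

View pics/zf.png

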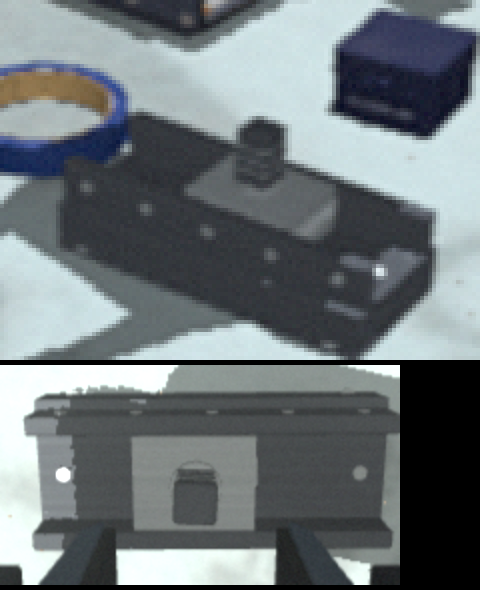

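The pin is fully seated and upright, with its flange flat on the aligned pack (scene zoom px (260,180)), and the gripper is clear. I'm handing the job in.

```bash
python3 -c "
from rig import arm
print(arm.sign_off())"
```

```text
the job is handed in; nothing more can be done
None
```

The three spacers are lined up, the pin is through them and the sliding nut with its flange flush on the top spacer, the gripper has let go, and the job is handed in at about 30 s; the highest push I read on the pin was about 9 N.

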